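# Shift the stirrer drive into third

### The job

The stirrer drive's red-knobbed gear lever stands somewhere in the left-hand lane of its H-shaped gate. Push it with the fingertips, without gripping or forcing it, to the middle crossbar, across to the right, and then forward (towards the blue motor) fully home into the third slot, the one marked with three dots; do not let it enter the fourth slot behind it. Leave it there and do not disturb the cup, the jar or the screwdriver beside the drive.

Things in the scene. Friction and masses are not known exactly. Their poses are not given: they have to be found in the camera images.
- gearbox: Grey gear drive fixed to the table, 150 (x) x 120 (y) x 85 mm high, feet 150 mm wide in y. Origin: centre of its underside. Its +x is 'forward', away from the robot, towards the blue motor (lying cylinder 71 mm in diameter, 75 mm high, reaching to x = +165 mm); its +y is 'left'. A steel output stub, top at 62 mm height, sticks out to y = -92 mm.
- gate (a point): Centre of the H-shaped cut in the aluminium plate on top of the drive, 85 mm up, axes as the drive's. Two lanes along x, left (+y) and right (-y), joined by a crossbar at x = 0. Slots: first = left forward, second = left rear, third = right forward, fourth = right rear, marked with 1 to 4 black dots. The lever's 10 mm shaft can move only along the cut; its corners are rounded.
- select (a joint): Sideways swing of the lever about the drive's x, pivot 18 mm above the table under the gate's centre; rad, + is right (-y). Left lane about -0.28, right lane about +0.28 (stops at -0.29 and +0.29; inside a slot the size stays above 0.24). It stays where it is left; about 2.5 N at the knob moves it.
- shift (a joint): Fore-and-aft swing of the lever about the same pivot; rad, + is forward. Crossbar at 0 (free to cross within about 0.04 either way; the rounded corners lead it in from 0.08), slot ends at +0.32 (first, third) and -0.32 (second, fourth). It stays where it is left; about 2.5 N at the knob moves it.
- knob (a point): Centre of the lever's red round knob, 40 mm in diameter, 48 mm high, 175 mm from the pivot: at shift = s, select = a it lies at x = 0.175 sin(s), y = -0.175 sin(a) cos(s), z = 0.018 + 0.175 cos(a) cos(s) m in the drive's frame, so 0.177 to 0.193 m above the table.
- mix_cup: Loose white mixing cup, 69 mm in diameter, 70 mm high, left of the drive; origin at the centre of its underside. Leave alone.
- jar: Loose amber jar with a black lid, 72 mm in diameter, 102 mm high, right of the drive; origin at the centre of its underside. Leave alone.
- driver: Loose screwdriver with a red handle, 216 mm long, 27 mm high, lying in front of the drive; origin under its middle. Leave alone.

How it is judged:
By the outcome, as a careful person would: the job done as asked, in the order asked, and still so for the second after the job is handed in, with the robot touching nothing.
It also fails if it takes over 51 s, if anything falls off the work surface, if the arm or the gripper's body presses on something with over 40 N, if the wrist force passes 120 N, or if a joint passes its speed limit or range.

### The arm

A 7-joint arm with a two-finger parallel gripper is mounted at the origin on a cart in front of the work surface, level with it; the furniture and walls round the work are solid. World frame = base frame: x ahead of the robot, y to its left, z up, the work surface at z = 0. Lengths are in m, angles in rad, forces in N, time in s.
With the tool pointing down it reaches from about 0.35 to 0.775 m from the base axis. Payload 3.1 kg.
Tool frame: the origin (TCP) lies midway between the tips of the shut fingers; the grasp point (between the pads) lies 19 mm behind it; x points along the fingers, y is the direction in which the jaws open and shut, and the axes are right-handed (so a half turn about x gives the same grasp; the last joint's range is limited). The gripper opens to 85 mm and grips with 20 to 120 N. Pads are 22 mm wide; open, the fingers measure 114 mm over their backs; the gripper's body (76 mm by 85 mm) begins 54 mm behind the grasp point. The pads swing forward as they close: fully open they stand 13 mm farther back than shut.
Start: joints at [1.186, 0.311, 0.014, 1.512, -0.004, 1.319, -0.027], TCP at [0.185, -0.518, 0.201] pointing down, gripper open.
Joint ranges: [-2.7, 2.7], [-0.3, 1.91], [-1.27, 1.3], [0.12, 2.57], [-1.44, 4.58], [0.2, 2.03], [-3.05, 3.05]. Speed limits (rad/s): [2.79, 2.79, 3.14, 3.14, 3.14, 3.14, 3.14].

### API

Orientations are given as a 3x3 rotation matrix whose columns are the frame's x, y, z axes.
In Python, from rig import manip gives the robot as it stands.
- The arm moves only by the shell command python3 -m pendant 'ROWS' [FORCE]. ROWS is JSON, a list of rows, each a list of 7 numbers: the turn, a rotation vector about the tool's x, y, z in degrees, then the shift along the tool's x, y, z in mm, then the finger opening in mm, from 0 to 85.4. In form: [[rx, ry, rz, x, y, z, gripper], ...]. A call has 1 to 10 rows; each row is the pose to reach, as a shift and turn from the pose measured when the call began, along the tool's axes at that moment; what a row does not reach only later rows make up. A row lasts 1/10 s, in which the tool goes at most 50 mm and 8.59 degrees, less where a joint would pass 70% of its speed; a pose out of reach is approached as far as the arm can. A call with a gripper value outside its range is refused whole. The fingers move at their own pace and stop on an object; FORCE is the grip in N (left out, the last holds). Time passes only in rows, so rows that repeat a pose let the fingers close. It gives the time, the measured TCP pose, the force and the opening at its end, in the units of the state.
- manip.observe(): the state, without advancing time (a new reading comes with each control period).
- manip.camera(name): name is "scene" or "top" or "wrist"; returns the picture (384x512x3 uint8, blue, green, red); there is no depth.
- manip.camera_info(name): a dict with "fovy" (degrees; the focal length in pixels is half the picture's height over the tangent of half this angle, whatever the lens; pixels are square), "cx", "cy" (the principal point, pixels), "eye" and "attitude" of the camera in the world; the wrist camera has in their place "tool_from_camera" (4x4, takes a point from camera to tool coordinates, whose origin is the TCP and whose axes are the tool frame's). Camera axes: x right, y down, z forward; pixel columns grow to the right and rows downward; lengths in m; the calibration is good to about 2 mm. The wrist camera is an equidistant fisheye: a pixel r from the principal point sees the ray r / f radians off the axis. A picture is of the moment at which its call begins: read the wrist's pose just before it. camera_info takes no time and is no camera call.
- manip.close_job(): hands the job in, once; it reports no verdict.
The state is a dict: "clock": time; "joint_positions": joint angles; "qd": joint speeds; "joint_torque": joint torques, N m; "eef_pos": TCP position; "ee_rot": TCP orientation; "contact_force": force on the tool from outside, world axes, zero at the start; "moment": the same for the moment, N m; "opening": opening from 0.0 (shut) to 1.0 (fully open).
Only numpy, scipy, OpenCV 4.12 (cv2) and the standard library are available. Lean on these libraries where they do the work, as an engineer would, in place of code of your own. Each camera call takes 0.05 s, during which the arm holds its last target. There are 200 camera calls.

## Working session

There is one attempt and no reset: what is moved stays moved. The work goes in short steps, Python scripts to look and compute and a shell command to move; the robot and the scene stay as the last step left them, time stands still between calls to the robot, and variables do not carry over. Pictures are saved under pics/ and viewed, about 8 in all and at most 12, crops included, and the job is handed in when it is done.

```bash
mkdir -p pics; python3 - <<'E'
from rig import manip
import cv2,json
s=manip.observe();print(s)
for n in("scene","top"):
    cv2.imwrite(f"pics/{n}0.png",manip.camera(n));print(n,manip.camera_info(n))
print(manip.camera_info("wrist"))
E
```

```text
{'clock': 0.0, 'joint_positions': array([ 1.18631126,  0.31170717,  0.01397286,  1.51306516, -0.00439827,
        1.3191793 , -0.02720469]), 'qd': array([ 4.37140645e-05,  1.40454884e-03, -1.51949136e-03, -3.64991017e-04,
        3.64235064e-04, -5.47076960e-04,  1.21968599e-04]), 'joint_torque': array([ 5.43816404e-04, -3.79915845e+01,  1.46365338e-01, -2.30589151e+01,
        1.21801224e-02,  1.37320763e-02, -5.87133243e-06]), 'eef_pos': array([ 0.18461072, -0.51724491,  0.19962798]), 'ee_rot': array([[-8.68078334e-04,  3.36195853e-01, -9.41791694e-01],
       [ 2.16038594e-03, -9.41789221e-01, -3.36196961e-01],
       [-9.99997290e-01, -2.32647883e-03,  9.12340225e-05]]), 'contact_force': array([ 0.10502077, -0.38746946,  0.21134839]), 'moment': array([-0.02358741,  0.00168568, -0.02234493]), 'opening': 0.9966199718087279}
scene {'fovy': 50.30566771396164, 'cx': 258.4738185739201, 'cy': 193.05651513483093, 'eye': array([-0.16342523,  0.49554986,  0.59085716]), 'attitude': array([[-0.56321405, -0.37992171,  0.73379113],
       [-0.82625443,  0.26933111, -0.49473666],
       [-0.00967158, -0.88494082, -0.46560306]])}
top {'fovy': 43.50102766019795, 'cx': 252.70718396198012, 'cy': 189.93959328153423, 'eye': array([0.4289514 , 0.00695011, 1.24087375]), 'attitude': array([[-0.00893587, -0.99595083,  0.08945448],
       [-0.99995609,  0.00864743, -0.00361157],
       [ 0.00282339, -0.08948282, -0.99598436]])}
{'fovy': 65.70646984690485, 'cx': 258.85131693502353, 'cy': 189.67222450651204, 'tool_from_camera': array([[-5.48159156e-04, -3.07532104e-01,  9.51537548e-01,
        -1.73312574e-01],
       [ 9.99999409e-01, -1.06217915e-03,  2.32786024e-04,
         3.90935676e-04],
       [ 9.39114168e-04,  9.51537113e-01,  3.07532504e-01,
        -7.77932425e-02],
       [ 0.00000000e+00,  0.00000000e+00,  0.00000000e+00,
         1.00000000e+00]])}
```

View pics/scene0.png

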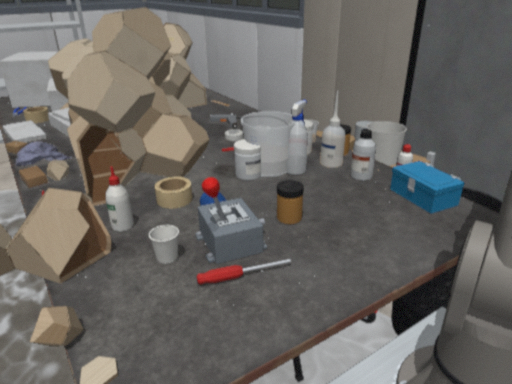

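View pics/top0.png

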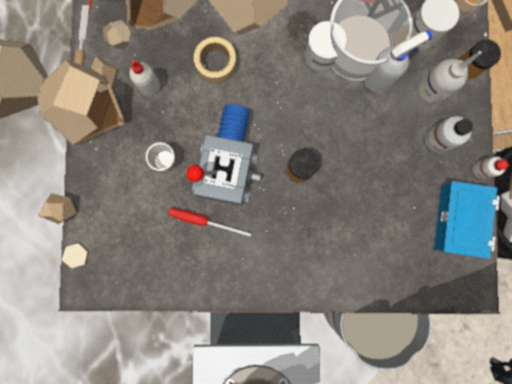

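Top view: the drive is at about (225,168) with its motor forward at (235,122). The red knob is at (194,173), the cup at (160,157), the jar at (304,164) and the screwdriver at (210,222). In the scene view the knob is at (211,186).

```bash
cat > h.py <<'E'
import numpy as np,cv2
from rig import manip
def ray(n,u,v):
    c=manip.camera_info(n);f=192/np.tan(np.radians(c['fovy']/2))
    d=c['attitude']@np.array([(u-c['cx'])/f,(v-c['cy'])/f,1]);return c['eye'],d/np.linalg.norm(d)
def onz(n,u,v,z):
    e,d=ray(n,u,v);return e+d*(z-e[2])/d[2]
def tri(a,b):
    A=np.zeros((3,3));y=np.zeros(3)
    for e,d in(a,b):
        P=np.eye(3)-np.outer(d,d);A+=P;y+=P@e
    return np.linalg.solve(A,y)
def red(im,box):
    b,g,r=[im[...,i].astype(int) for i in range(3)]
    m=((r>110)&(r>2*g)&(r>2*b)).astype(np.uint8)
    k=np.zeros_like(m);x0,y0,x1,y1=box;k[y0:y1,x0:x1]=m[y0:y1,x0:x1]
    n,l,st,ce=cv2.connectedComponentsWithStats(k)
    i=1+np.argmax(st[1:,4]);return st[i],ce[i]
def knob(top=None,sc=None):
    t=red(manip.camera("top") if top is None else top,(170,140,275,200));s=red(manip.camera("scene") if sc is None else sc,(185,165,260,222))
    return tri(ray("top",*t[1]),ray("scene",*s[1])),t,s
E
python3 - <<'E'
from h import *
t=cv2.imread("pics/top0.png");s=cv2.imread("pics/scene0.png")
print(knob(t,s))
c=t[95:235,150:325];hsv=cv2.cvtColor(t,cv2.COLOR_BGR2HSV)
m=cv2.inRange(hsv,(0,0,170),(180,40,255));m[:130]=0;m[205:]=0;m[:,:198]=0;m[:,252:]=0
n,l,st,ce=cv2.connectedComponentsWithStats(m)
ys,xs=np.nonzero(m);pts=np.c_[xs,ys].astype(np.float32)
r=cv2.minAreaRect(pts);print(r,len(pts))
box=cv2.boxPoints(r);W=np.array([onz("top",*p,0.085)for p in box]);print(W,W.mean(0))
# motor blue
mb=cv2.inRange(hsv,(100,120,60),(130,255,255));mb[:95]=0;mb[150:]=0;mb[:,:205]=0;mb[:,260:]=0
yb,xb=np.nonzero(mb);rb=cv2.minAreaRect(np.c_[xb,yb].astype(np.float32));print(rb)
o=cv2.resize(c,None,fx=4,fy=4,interpolation=cv2.INTER_CUBIC)
cv2.polylines(o,[((box-[150,95]+.5)*4).astype(int)],True,(0,255,0),1)
cv2.polylines(o,[((cv2.boxPoints(rb)-[150,95]+.5)*4).astype(int)],True,(0,255,255),1)
cv2.imwrite("pics/c1.png",o)
for nme,u,v,z in(("cup",160,156,.07),("jar",305,162,.102)):print(nme,onz("top",u,v,z))
E
```

```text
(array([0.56250134, 0.13247389, 0.19036144]), (array([186, 165,  18,  17, 241], dtype=int32), array([194.24896266, 173.01244813])), (array([202, 177,  17,  16, 208], dtype=int32), array([210.08653846, 184.26442308])))
((222.9080047607422, 169.25601196289062), (43.55861282348633, 56.527801513671875), 10.30484676361084) 1247
[[0.52613444 0.1384272  0.085     ]
 [0.66179919 0.11402377 0.085     ]
 [0.64171418 0.00984721 0.085     ]
 [0.50642149 0.03530691 0.085     ]] [0.58401732 0.07440127 0.085     ]
((233.65383911132812, 121.73077392578125), (25.887325286865234, 34.51643371582031), 11.309932708740234)
cup [0.61981599 0.22973704 0.07      ]
jar [ 0.59717654 -0.12271669  0.102     ]
```

View pics/c1.png

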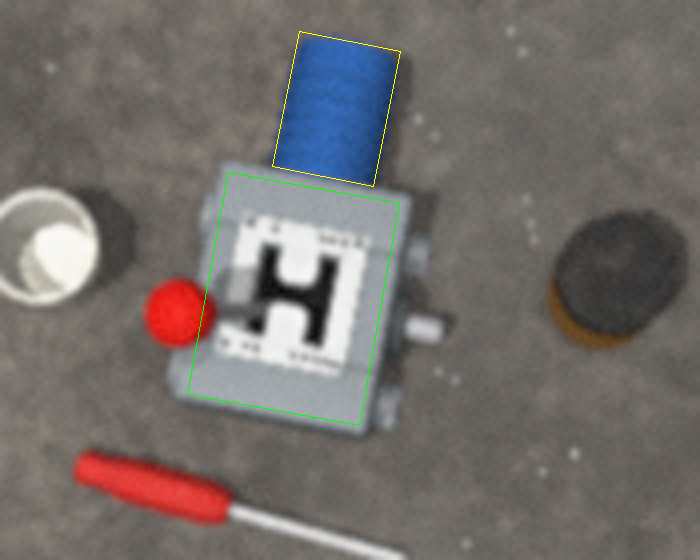

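Crop: the H cut is centred at about (297,293) in the crop, which is top-view pixel (224,168). The drive's yaw is about -10.6°. The lever leans left and to the rear (shift about -0.2). I'll swing behind the knob with the fingers shut and the tool turned square to the drive.

```bash
cat >> h.py <<'E'
YAW=np.radians(-10.6)
X=np.array([np.cos(YAW),np.sin(YAW),0]);Y=np.array([-X[1],X[0],0])
G=onz("top",223.9,168.2,.085)
def dr(p): p=np.asarray(p)-G; return np.array([p@X,p@Y,p[2]+.085])
def goto(xd,yd,z):
    s=manip.observe();R=s['ee_rot'];p=s['eef_pos']
    T=G+xd*X+yd*Y;T[2]=z
    Rt=np.c_[[0,0,-1.],-Y,-X]
    rv=cv2.Rodrigues(R.T@Rt)[0].ravel()
    print('rot deg',np.degrees(rv).round(1),'shift mm',(R.T@(T-p)*1e3).round(1))
def st():
    s=manip.observe();print('t',s['clock'],'tcp dr mm',(dr(s['eef_pos'])*1e3).round(1),'F',s['contact_force'].round(1))
def look(tag):
    t=manip.camera("top");s=manip.camera("scene");cv2.imwrite(f"pics/top{tag}.png",t);cv2.imwrite(f"pics/scene{tag}.png",s)
    try:
        k,a,b=knob(t,s);print('knob dr mm',(dr(k)*1e3).round(1),a[0],b[0])
    except Exception as e: print(e)
E
python3 -m pendant '[[3,0,0,3,-26,-26,0],[6,0,0,6,-52,-52,0],[9,0,0,9,-78,-78,0],[12,0,0,12,-104,-104,0],[15,0,0,15,-130,-130,0],[18,0,0,15,-156,-156,0],[21,0,0,15,-182,-182,0],[24,0,0,15,-208,-208,0],[27,0,0,15,-234,-234,0],[30,0,0,15,-260,-260,0]]' 20
python3 - <<'E'
from h import *
print(G);k=knob(cv2.imread("pics/top0.png"),cv2.imread("pics/scene0.png"))[0];print(dr(k));st();goto(-.1,.052,.172)
E
```

```text
clock: 1.1
eef_pos: [0.3421, -0.1835, 0.185]
ee_rot: [[-0.001, -0.182, -0.983], [0.002, -0.983, 0.182], [-1.0, -0.002, 0.002]]
contact_force: [0.8, -0.1, 0.6]
opening: -0.003
[0.58621262 0.0720255  0.085     ]
[-0.03442621  0.05505514  0.19036144]
t 1.1 tcp dr mm [-192.9 -296.   185. ] F [ 0.8 -0.1  0.6]
rot deg [0.1 0.1 0.1] shift mm [  13.4 -347.8  -93.6]
```

```bash
python3 -m pendant '[[0,0,0,4,-40,-10,0],[0,0,0,8,-80,-20,0],[0,0,0,12,-120,-30,0],[0,0,0,13,-160,-43,0],[0,0,0,13,-200,-54,0],[0,0,0,13,-240,-65,0],[0,0,0,13,-280,-76,0],[0,0,0,13,-315,-86,0],[0,0,0,13,-348,-94,0],[0,0,0,13,-348,-94,0]]'
python3 - <<'E'
from h import *
st();look(1);s=manip.observe();cv2.imwrite("pics/w1.png",manip.camera("wrist"))
E
```

```text
clock: 2.1
eef_pos: [0.4979, 0.148, 0.1721]
ee_rot: [[-0.002, -0.174, -0.985], [0.007, -0.985, 0.174], [-1.0, -0.007, 0.003]]
contact_force: [-0.6, 1.3, 0.2]
opening: -0.005
t 2.1 tcp dr mm [-100.8   58.4  172.1] F [-0.6  1.3  0.2]
knob dr mm [-33.1  57.4 187.3] [186 165  18  17 240] [202 177  13  18 160]
```

View pics/w1.png

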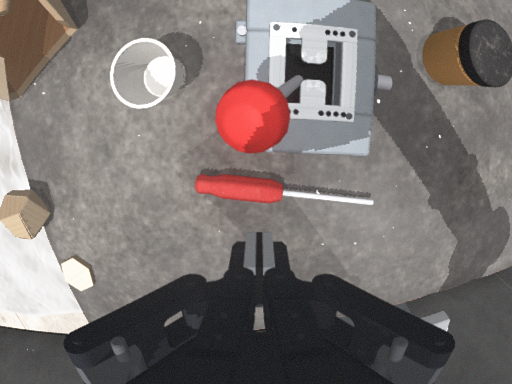

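Wrist view: the knob is at (253,117) and the shut fingertips at (259,238), nearly in line. The gate plate corners are at about (270,23), (357,29), (352,119) and (269,118). I'll cross-check the gate and knob with this view.

```bash
cat >> h.py <<'E'
def wray(u,v):
    c=manip.camera_info("wrist");s=manip.observe();f=192/np.tan(np.radians(c['fovy']/2))
    a=np.array([u-c['cx'],v-c['cy']]);r=np.hypot(*a);th=r/f
    d=np.r_[np.sin(th)*a/r,np.cos(th)];T=c['tool_from_camera'];R=s['ee_rot']
    return s['eef_pos']+R@T[:3,3],R@T[:3,:3]@d
def wz(u,v,z):
    e,d=wray(u,v);return e+d*(z-e[2])/d[2]
E
python3 - <<'E'
from h import *
st()
w=cv2.imread("pics/w1.png");a=red(w,(200,60,310,165));print(a)
W=np.array([wz(u,v,.085) for u,v in((270,23),(357,29),(352,119),(269,118))]);print(W.round(4),W.mean(0))
e=W[0]-W[3]+W[1]-W[2];print('yaw',np.degrees(np.arctan2(e[1],e[0])));e=W[0]-W[1]+W[3]-W[2];print(np.degrees(np.arctan2(-e[0],e[1])))
t,s=cv2.imread("pics/top1.png"),cv2.imread("pics/scene1.png");k,A,B=knob(t,cv2.imread("pics/scene0.png"))
r=wray(*a[1]);print(dr(tri(r,ray("top",*A[1]))),dr(tri(r,ray("scene",*red(cv2.imread("pics/scene0.png"),(185,165,260,222))[1]))),dr(W.mean(0)))
E
```

```text
t 2.25 tcp dr mm [-100.    51.2  171.8] F [-0.2  0.   0.2]
(array([ 215,   80,   75,   73, 4215], dtype=int32), array([252.1198102 , 116.15800712]))
[[0.6368 0.1042 0.085 ]
 [0.6223 0.0282 0.085 ]
 [0.5414 0.0467 0.085 ]
 [0.5539 0.1203 0.085 ]] [0.58860046 0.07484673 0.085     ]
yaw -11.94628233413054
-10.224985571869524
[-0.03309218  0.05474614  0.17830509] [-0.0317117   0.05477908  0.18931493] [0.00182812 0.00321234 0.085     ]
```

```bash
python3 -m pendant '[[0,0,0,0,-1,-10,0],[0,0,0,0,-1,-20,0],[0,0,0,0,-1,-27,0],[0,0,0,0,-1,-33,0],[0,0,0,0,-1,-39,0],[0,0,0,0,-1,-45,0],[0,0,0,0,-1,-50,0],[0,0,0,0,-1,-54,0],[0,0,0,0,-1,-54,0],[0,0,0,0,-1,-54,0]]'
python3 - <<'E'
from h import *
st();look(2)
w=manip.camera("wrist");cv2.imwrite("pics/w2.png",w)
a=red(w,(180,40,330,215));A=red(cv2.imread("pics/top2.png"),(170,140,275,200));print(a,dr(tri(wray(*a[1]),ray("top",*A[1]))),dr(wz(*a[1],.19)));st()
E
```

```text
clock: 3.25
eef_pos: [0.5501, 0.1323, 0.1717]
ee_rot: [[-0.004, -0.181, -0.983], [0.001, -0.983, 0.181], [-1.0, -0.0, 0.004]]
contact_force: [-1.3, 0.1, 1.8]
opening: 0.001
t 3.25 tcp dr mm [-46.6  52.6 171.7] F [-1.3  0.1  1.8]
attempt to get argmax of an empty sequenceTraceback (most recent call last):
  File "<stdin>", line 4, in <module>
  File "h.py", line 18, in red
    i=1+np.argmax(st[1:,4]);return st[i],ce[i]
        ~~~~~~~~~^^^^^^^^^^
    return _wrapfunc(a, 'argmax', axis=axis, out=out, **kwds)
    return bound(*args, **kwds)
ValueError: attempt to get argmax of an empty sequence
```

View pics/w2.png

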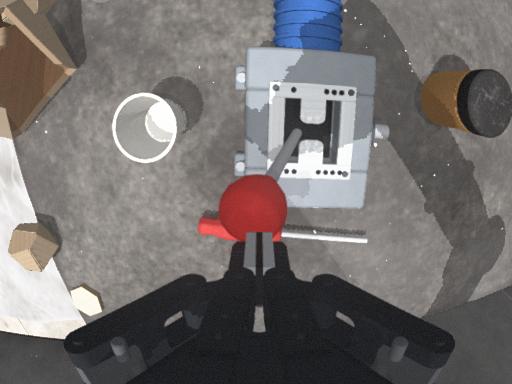

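Wrist view: the knob is at (253,208), now touching the fingertips at (259,235). The cup and jar haven't moved.

```bash
python3 - <<'E'
from h import *
st()
for z in(.183,.187):print(dr(wz(253.5,208,z)))
W=np.array([wz(u,v,.085) for u,v in((270,82),(357,87),(351,178),(268,176))]);print(W.mean(0),dr(W.mean(0)))
E
```

```text
t 3.4 tcp dr mm [-46.4  52.6 171.8] F [-1.8  1.5  1.8]
[-0.03187519  0.05489081  0.183     ]
[-0.03029139  0.05481826  0.187     ]
[0.5887497 0.0754984 0.085    ] [0.00185494 0.00388034 0.085     ]
```

```bash
python3 -m pendant '[[0,0,0,0,0,-4,0],[0,0,0,0,0,-8,0],[0,0,0,0,0,-12,0],[0,0,0,0,0,-16,0],[0,0,0,0,0,-16,0]]'
python3 - <<'E'
from h import *
st();w=manip.camera("wrist");cv2.imwrite("pics/w3.png",w);s=manip.camera("scene")
cv2.imwrite("pics/b3.png",np.hstack([w[90:330,120:400],cv2.resize(s[130:290,130:330],(300,240))]))
E
```

```text
clock: 3.9
eef_pos: [0.5679, 0.1305, 0.174]
ee_rot: [[0.001, -0.182, -0.983], [0.003, -0.983, 0.182], [-1.0, -0.003, -0.001]]
contact_force: [-2.6, 0.4, 7.4]
opening: 0.001
t 3.9 tcp dr mm [-28.7  54.1 174. ] F [-2.6  0.4  7.4]
```

View pics/b3.png

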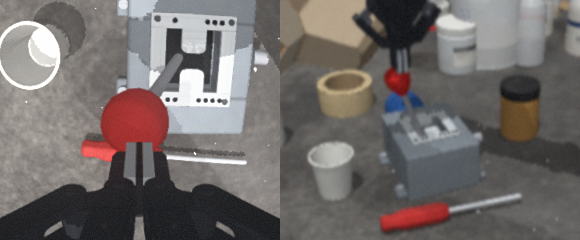

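```bash
python3 - <<'E'
from h import *
st();p=manip.observe()['eef_pos']
c=manip.camera_info("scene");f=192/np.tan(np.radians(c['fovy']/2));q=c['attitude'].T@(p-c['eye']);print('tcp scene',q[:2]/q[2]*f+[c['cx'],c['cy']])
for z in(.175,.183,.19):print(z,dr(wz(255,212,z)))
s=cv2.resize(manip.camera("scene")[140:240,160:280],None,fx=6,fy=6,interpolation=cv2.INTER_CUBIC);cv2.imwrite("pics/s4.png",s[:600,:720])
E
```

```text
t 4.0 tcp dr mm [-29.   54.1 173.9] F [-2.8  0.9  9. ]
tcp scene [210.86272685 189.86064797]
0.175 [-0.02115776  0.05565469  0.175     ]
0.183 [-0.01790121  0.05553163  0.183     ]
0.19 [-0.01505173  0.05542396  0.19      ]
```

View pics/s4.png

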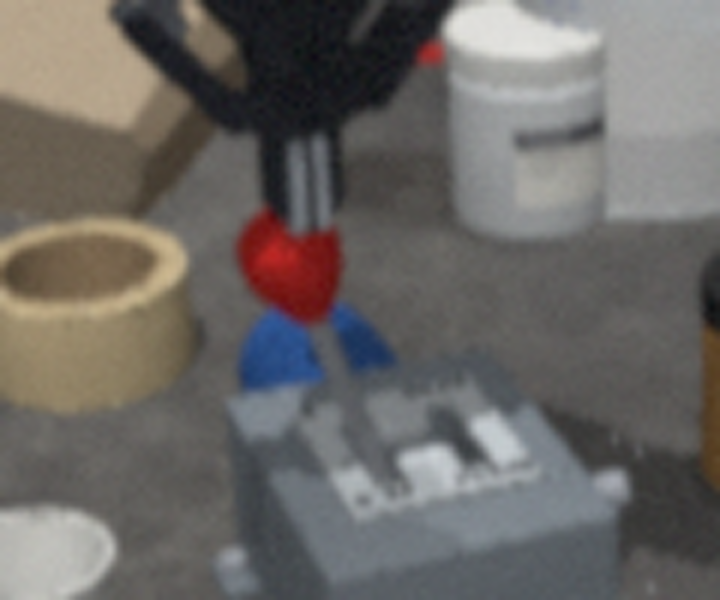

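The fingertips physically end about 25 mm above the nominal TCP: they show at scene pixel (212,179) where the TCP projects to (211,190). They have been riding on the knob's top rear and dragged it forward to about xd = -17 mm. I'll lift, back off, and go lower.

```bash
python3 -m pendant '[[0,0,0,-15,0,0,0],[0,0,0,-35,0,0,0],[0,0,0,-35,1,20,0],[0,0,0,-35,1,40,0],[0,0,0,-10,1,42,0],[0,0,0,10,1,42,0],[0,0,0,22,1,42,0],[0,0,0,22,1,42,0]]'
python3 - <<'E'
from h import *
st();w=manip.camera("wrist");s=manip.camera("scene");cv2.imwrite("pics/w5.png",w)
cv2.imwrite("pics/b5.png",np.hstack([w[90:330,120:400],cv2.resize(s[130:290,130:330],(300,240))]))
E
```

```text
clock: 4.85
eef_pos: [0.5257, 0.1359, 0.1499]
ee_rot: [[-0.002, -0.182, -0.983], [0.001, -0.983, 0.182], [-1.0, -0.001, 0.002]]
contact_force: [0.4, 0.1, 0.3]
opening: 0.0
t 4.85 tcp dr mm [-71.3  51.7 149.9] F [0.4 0.1 0.3]
```

View pics/b5.png

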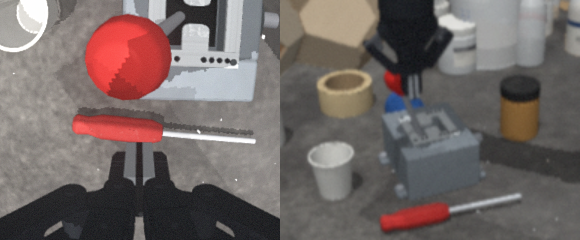

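Wrist crop: the knob is at (128,57), i.e. full-picture (248,147). The fingertips are clear behind it, and the cup, jar and driver are undisturbed.

```bash
cat >> h.py <<'E'
def wk(x0,y0,x1,y1):
    w=manip.camera("wrist");a=red(w,(x0,y0,x1,y1));b=a[0];u,v=b[0]+b[2]/2-.5,b[1]+b[3]/2-.5
    print('box',b,'knob dr(z .187)',(dr(wz(u,v,.187))*1e3).round(1),'by width',(dr(wz(u,b[1]+b[2]/2,.187))*1e3).round(1));st();return w
E
python3 -c "
from h import *
wk(190,90,310,195)"
```

```text
box [ 209  107   84   84 5485] knob dr(z .187) [-16.3  56.5 187. ] by width [-16.5  56.5 187. ]
t 5.0 tcp dr mm [-69.9  53.4 152.8] F [ 0.4 -1.1  0.1]
```

```bash
python3 -m pendant '[[0,0,0,0,-2,-8,0],[0,0,0,0,-2,-15,0],[0,0,0,0,-2,-20,0],[0,0,0,0,-2,-25,0],[0,0,0,0,-2,-30,0],[0,0,0,0,-2,-35,0],[0,0,0,0,-2,-35,0]]'
python3 -c "
from h import *
wk(180,90,330,216)"
```

```text
clock: 5.7
eef_pos: [0.5624, 0.1331, 0.1527]
ee_rot: [[0.003, -0.182, -0.983], [0.004, -0.983, 0.182], [-1.0, -0.004, -0.002]]
contact_force: [-1.7, 0.7, 1.5]
opening: 0.002
box [ 217  160   80   56 3754] knob dr(z .187) [ -0.6  55.9 187. ] by width [ -7.1  55.9 187. ]
t 5.75 tcp dr mm [-34.8  55.7 152.7] F [-0.7  0.7  1.1]
```

```bash
python3 -m pendant '[[0,0,0,0,0,-4,0],[0,0,0,0,0,-8,0],[0,0,0,0,0,-11,0],[0,0,0,0,0,-11,0],[0,0,0,0,0,-11,0]]'
python3 -c "
from h import *
wk(180,90,330,216)"
```

```text
clock: 6.25
eef_pos: [0.5734, 0.1309, 0.1526]
ee_rot: [[0.004, -0.182, -0.983], [0.004, -0.983, 0.182], [-1.0, -0.004, -0.003]]
contact_force: [-1.3, 1.3, 0.9]
opening: 0.001
box [ 217  159   80   57 3792] knob dr(z .187) [ 11.   55.8 187. ] by width [  4.8  55.8 187. ]
t 6.3 tcp dr mm [-23.5  55.5 152.6] F [-1.6  0.3  0.1]
```

```bash
python3 -c "
from h import *
print(manip.observe()['joint_positions'].round(2))"
python3 -m pendant '[[0,0,0,0,0,12,0],[0,0,0,0,0,28,0],[0,0,0,-30,0,28,0],[0,0,0,-70,0,28,0],[8,0,0,-70,-10,20,0],[16,0,0,-70,-20,10,0],[24,0,0,-70,-30,0,0],[32,0,0,-70,-40,-10,0],[40,0,0,-70,-48,-20,0],[48,0,0,-70,-48,-28,0]]'
```

```text
[ 0.13  0.47 -0.56  1.47  0.26  1.27 -2.21]
clock: 7.3
eef_pos: [0.6105, 0.1736, 0.2225]
ee_rot: [[0.005, -0.855, -0.519], [0.004, -0.519, 0.855], [-1.0, -0.006, 0.001]]
contact_force: [-0.4, 0.1, -1.0]
opening: 0.001
```

```bash
python3 -c "
from h import *
print(manip.observe()['joint_positions'].round(2))"
python3 -m pendant '[[8,0,0,0,0,0,0],[16,0,0,0,0,0,0],[24,0,0,0,0,0,0],[32,0,0,0,0,0,0],[40,0,0,0,0,0,0],[42,0,0,0,0,0,0],[42,0,0,0,0,0,0]]'
python3 - <<'E'
from h import *
st();print(manip.observe()['joint_positions'].round(2))
s=manip.observe();R=s['ee_rot'];T=G+.005*X+.108*Y;T[2]=.157
Rt=np.c_[[0,0,-1.],-X,Y];print(np.degrees(cv2.Rodrigues(R.T@Rt)[0].ravel()),R.T@(T-s['eef_pos'])*1e3)
w=manip.camera("wrist");cv2.imwrite("pics/w6.png",w)
E
```

```text
[-0.06  0.51 -0.41  1.21  0.19  1.46 -3.03]
clock: 8.0
eef_pos: [0.609, 0.1691, 0.2165]
ee_rot: [[-0.027, -0.999, 0.043], [0.002, 0.043, 0.999], [-1.0, 0.027, 0.001]]
contact_force: [1.1, -2.4, -2.4]
opening: 0.0
t 8.0 tcp dr mm [  4.6  99.6 216.5] F [ 1.1 -2.4 -2.4]
[-0.89  0.71  1.14  1.23 -0.63  1.6  -3.04]
[ 8.13654094 -0.04711581 -1.52618869] [59.45934333 -3.18560397  8.21107169]
```

View pics/w6.png

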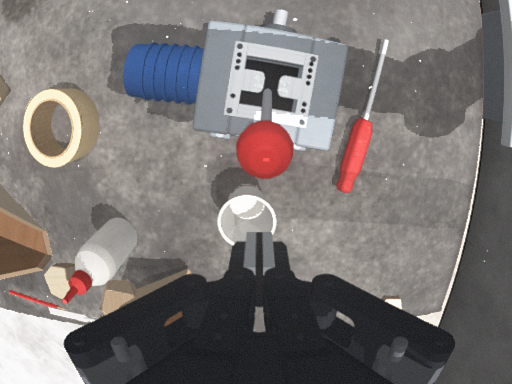

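Wrist view: the knob is at (265,150) and the cup (247,222) is still clear of the tips. This turn drives joint 7 to its limit (-3.04), so I'll turn the other way (half a turn back) and push with the opposite face.

```bash
python3 -m pendant '[[-8,0,0,0,0,0,0],[-16,0,0,0,0,0,0],[-24,0,0,0,0,0,0],[-32,0,0,0,0,0,0],[-40,0,0,0,0,0,0],[-48,0,0,0,0,0,0],[-56,0,0,0,0,0,0],[-64,0,0,0,0,0,0],[-72,0,0,0,0,0,0],[-80,0,0,0,0,0,0]]'
python3 -c "
from h import *
st();print(manip.observe()['joint_positions'].round(2))"
python3 -m pendant '[[-8,0,0,0,0,0,0],[-16,0,0,0,0,0,0],[-24,0,0,0,0,0,0],[-32,0,0,0,0,0,0],[-40,0,0,0,0,0,0],[-48,0,0,0,0,0,0],[-56,0,0,0,0,0,0],[-64,0,0,0,0,0,0],[-72,0,0,0,0,0,0],[-80,0,0,0,0,0,0]]'
cat >> h.py <<'E'
def go2(xd,yd,z,R2):
    s=manip.observe();R=s['ee_rot'];T=G+xd*X+yd*Y;T[2]=z
    print('rot',np.degrees(cv2.Rodrigues(R.T@R2)[0].ravel()).round(1),'shift',(R.T@(T-s['eef_pos'])*1e3).round(1));st();print(s['joint_positions'].round(2))
RS=np.c_[[0,0,-1.],X,-Y]
RF=np.c_[[0,0,-1.],-Y,-X]
E
python3 -c "
from h import *
go2(.005,.108,.157,RS)"
```

```text
clock: 9.05
eef_pos: [0.6108, 0.1663, 0.2169]
ee_rot: [[-0.022, -0.214, -0.977], [-0.006, -0.977, 0.214], [-1.0, 0.011, 0.02]]
contact_force: [0.1, 0.2, 0.0]
opening: 0.002
t 9.05 tcp dr mm [  6.9  97.2 216.9] F [0.1 0.2 0. ]
[-0.76  0.59  0.82  1.22 -0.42  1.52 -1.79]
clock: 10.05
eef_pos: [0.6114, 0.1662, 0.2173]
ee_rot: [[-0.02, 0.928, -0.373], [-0.007, -0.373, -0.928], [-1.0, -0.016, 0.014]]
contact_force: [-0.6, 0.3, 0.6]
opening: -0.001
rot [-11.3   0.7   1. ] shift [ 60.2  -3.6 -10.9]
t 10.05 tcp dr mm [  7.5  97.2 217.3] F [-0.6  0.3  0.6]
[-0.6   0.53  0.52  1.21 -0.25  1.48 -0.5 ]
```

```bash
python3 -m pendant '[[-6,0,0,0,-2,-8,0],[-11,0.7,1,0,-4,-13,0],[-11,0.7,1,20,-4,-13,0],[-11,0.7,1,40,-4,-13,0],[-11,0.7,1,60,-4,-13,0],[-11,0.7,1,60,-4,-13,0]]'
python3 - <<'E'
from h import *
go2(.005,.108,.157,RS)
s=manip.camera("scene");cv2.imwrite("pics/s7.png",s);a=red(s,(185,150,260,222));print(a)
b=a[0];print(dr(onz("scene",*a[1],.185)),dr(onz("scene",b[0]+b[2]/2-.5,b[1]+b[3]/2-.5,.185)))
w=manip.camera("wrist");cv2.imwrite("pics/b7.png",np.hstack([w[90:330,120:400],cv2.resize(s[150:270,150:300],(300,240))]))
E
```

```text
clock: 10.65
eef_pos: [0.6093, 0.1791, 0.1543]
ee_rot: [[-0.004, 0.982, -0.187], [-0.002, -0.187, -0.982], [-1.0, -0.004, 0.003]]
contact_force: [-0.1, -0.9, -0.5]
opening: 0.001
rot [-0.2  0.2  0.2] shift [-2.7  2.   1.5]
t 10.65 tcp dr mm [  3.  109.5 154.3] F [-0.1 -0.9 -0.5]
[-0.6   0.54  0.47  1.34 -0.24  1.32 -0.33]
(array([197, 170,  17,  18, 217], dtype=int32), array([204.94009217, 177.68663594]))
[0.01448303 0.05362311 0.185     ] [0.01026376 0.05477562 0.185     ]
```

View pics/b7.png

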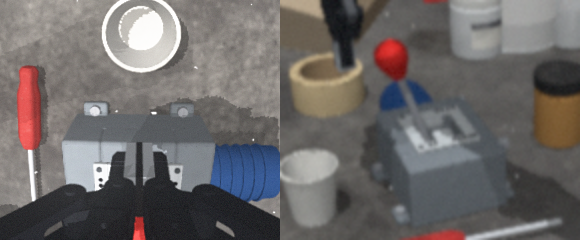

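```bash
python3 - <<'E'
from h import *
s=cv2.imread("pics/scene0.png");a=red(s,(185,165,260,222));b=a[0]
print(dr(onz("scene",*a[1],.183)),dr(onz("scene",b[0]+b[2]/2-.5,b[1]+b[3]/2-.5,.183)))
E
```

```text
[-0.01914999  0.05211274  0.183     ] [-0.0202011   0.05265035  0.183     ]
```

```bash
python3 - <<'E'
import h;from h import *
R=np.array([[-0.027,-0.999,0.043],[0.002,0.043,0.999],[-1,0.027,0.001]]);p=np.array([0.609,0.1691,0.2165])
manip.observe=lambda:{'ee_rot':R,'eef_pos':p}
w=cv2.imread("pics/w6.png");a=red(w,(220,100,310,190));b=a[0];print(a)
u,v=b[0]+b[2]/2-.5,b[1]+b[3]/2-.5
print('knob',dr(wz(u,v,.186))*1e3)
P=np.array([dr(wz(*q,.085))*1e3 for q in((236,40),(318,52),(305,127),(226,114))]);print(P.round(1),P.mean(0))
Q=np.array([dr(wz(*q,.085))*1e3 for q in((240,45),(313,58),(303,122),(230,110))]);print(Q.mean(0))
E
```

```text
(array([ 237,  121,   56,   57, 2526], dtype=int32), array([264.28780681, 149.38836105]))
knob [  6.33994033  57.8466033  186.        ]
[[ 43.6 -33.   85. ]
 [-40.2 -34.   85. ]
 [-39.   46.   85. ]
 [ 43.3  44.1  85. ]] [ 1.92234051  5.7816521  85.        ]
[ 1.65054598  6.46175933 85.        ]
```

```bash
python3 -m pendant '[[0,0,0,-2,2,10,0],[0,0,0,-3,2,18,0],[0,0,0,-3,2,25,0],[0,0,0,-3,2,32,0],[0,0,0,-3,2,39,0],[0,0,0,-3,2,46,0],[0,0,0,-3,2,53,0],[0,0,0,-3,2,60,0],[0,0,0,-3,2,66,0],[0,0,0,-3,2,72,0]]'
python3 - <<'E'
from h import *
st();s=manip.camera("scene");cv2.imwrite("pics/s8.png",s);a=red(s,(185,150,260,222));b=a[0];print(a)
print(dr(onz("scene",b[0]+b[2]/2-.5,b[1]+b[3]/2-.5,.192)))
E
```

```text
clock: 11.75
eef_pos: [0.6082, 0.115, 0.1719]
ee_rot: [[0.025, 0.983, -0.182], [0.013, -0.183, -0.983], [-1.0, 0.022, -0.017]]
contact_force: [1.7, 7.0, 29.2]
opening: -0.006
t 11.75 tcp dr mm [ 13.7  46.3 171.9] F [ 1.7  7.  29.2]
(array([213, 165,  15,  19, 184], dtype=int32), array([219.90217391, 172.48913043]))
[0.00450995 0.02009951 0.192     ]
```

```bash
python3 -m pendant '[[0,0,0,-15,0,0,0],[0,0,0,-35,0,0,0],[0,0,0,-60,0,-5,0],[0,0,0,-60,0,-40,0],[0,0,0,-60,0,-75,0],[0,0,0,-60,0,-80,0]]'
python3 - <<'E'
from h import *
st();s=manip.camera("scene");cv2.imwrite("pics/s9.png",s)
t=manip.camera("top");cv2.imwrite("pics/t9.png",t)
s8=cv2.imread("pics/s8.png")
f=lambda i:cv2.resize(i[135:245,160:280],(360,330),interpolation=cv2.INTER_CUBIC)
cv2.imwrite("pics/b9.png",np.hstack([f(s8),f(s)]))
try:print(knob(t,s),dr(knob(t,s)[0]))
except Exception as e:print(e,red(s,(185,150,260,222)))
E
```

```text
clock: 12.4
eef_pos: [0.621, 0.1976, 0.2333]
ee_rot: [[0.025, 0.984, -0.176], [0.016, -0.177, -0.984], [-1.0, 0.021, -0.02]]
contact_force: [-0.0, 1.4, -0.5]
opening: -0.0
t 12.4 tcp dr mm [ 11.1 129.8 233.3] F [-0.   1.4 -0.5]
(array([0.5970004 , 0.08707884, 0.19470876]), (array([207, 149,  16,  17, 204], dtype=int32), array([214.7254902 , 157.00490196])), (array([213, 165,  15,  18, 198], dtype=int32), array([220.23232323, 172.06060606]))) [0.00783461 0.01678089 0.19470876]
```

View pics/b9.png

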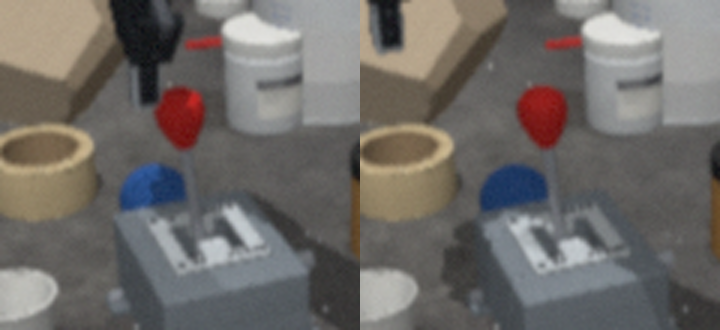

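The left panel shows the tip on the knob's shoulder: while leaning towards the tip, the knob had let it ride up. The lever is now nearly upright in the crossbar, at about (8,17) mm. I'll come back lower and continue.

```bash
python3 -c "
from h import *
go2(.006,.085,.147,RS)"
```

```text
rot [ 0.1 -0.9 -1.3] shift [85.3 -8.2 40.8]
t 12.5 tcp dr mm [ 12.2 124.6 233.1] F [-0.1 -0.6  0.1]
[-0.61  0.52  0.48  1.19 -0.24  1.47 -0.35]
```

```bash
python3 -m pendant '[[0,-0.9,-1.3,15,-4,20,0],[0,-0.9,-1.3,35,-8,40,0],[0,-0.9,-1.3,55,-8,41,0],[0,-0.9,-1.3,70,-8,41,0],[0,-0.9,-1.3,85,-8,41,0],[0,-0.9,-1.3,85,-8,41,0]]'
python3 -c "
from h import *
go2(.006,.055,.147,RS)"
python3 -m pendant '[[0,0,0,0,0,8,0],[0,0,0,0,0,16,0],[0,0,0,0,0,24,0],[0,0,0,0,0,30,0],[0,0,0,0,0,36,0],[0,0,0,0,0,42,0]]'
python3 - <<'E'
from h import *
st();s=manip.camera("scene");a=red(s,(185,150,270,222));b=a[0];print(b,dr(onz("scene",b[0]+b[2]/2-.5,b[1]+b[3]/2-.5,.192)))
E
```

```text
clock: 13.1
eef_pos: [0.6061, 0.1512, 0.1452]
ee_rot: [[-0.006, 0.983, -0.185], [-0.003, -0.185, -0.983], [-1.0, -0.005, 0.004]]
contact_force: [0.0, -0.3, -0.8]
opening: -0.001
rot [-0.1  0.2  0.3] shift [-1.7  1.1 26.5]
t 13.1 tcp dr mm [  4.9  81.4 145.2] F [ 0.  -0.3 -0.8]
[-0.58  0.53  0.47  1.38 -0.24  1.29 -0.28]
clock: 13.7
eef_pos: [0.5991, 0.1117, 0.1464]
ee_rot: [[-0.003, 0.983, -0.183], [-0.0, -0.183, -0.983], [-1.0, -0.003, 0.001]]
contact_force: [0.8, 3.9, 2.6]
opening: 0.003
t 13.7 tcp dr mm [  5.4  41.3 146.4] F [0.8 3.9 2.6]
[217 163  14  20 172] [0.00888684 0.01003798 0.192     ]
```

```bash
python3 -m pendant '[[0,0,0,0,0,6,0],[0,0,0,0,0,12,0],[0,0,0,0,0,18,0],[0,0,0,0,0,24,0],[0,0,0,0,0,30,0],[0,0,0,0,0,36,0],[0,0,0,0,0,40,0]]'
python3 - <<'E'
from h import *
st();s=manip.camera("scene");a=red(s,(185,150,270,222));b=a[0];print(b,dr(onz("scene",b[0]+b[2]/2-.5,b[1]+b[3]/2-.5,.19)))
E
```

```text
clock: 14.45
eef_pos: [0.5907, 0.0695, 0.1457]
ee_rot: [[-0.005, 0.983, -0.186], [-0.002, -0.186, -0.983], [-1.0, -0.005, 0.003]]
contact_force: [0.3, 2.5, -1.7]
opening: 0.002
t 14.45 tcp dr mm [  4.8  -1.7 145.7] F [ 0.3  2.5 -1.7]
[235 162  13  20 181] [ 0.00100699 -0.0304294   0.19      ]
```

```bash
python3 -m pendant '[[0,0,0,0,0,4,0],[0,0,0,0,0,8,0],[0,0,0,0,0,11,0],[0,0,0,0,0,13,0],[0,0,0,0,0,13,0]]'
python3 - <<'E'
from h import *
st();s=manip.camera("scene");a=red(s,(185,150,270,222));b=a[0];print(b,dr(onz("scene",b[0]+b[2]/2-.5,b[1]+b[3]/2-.5,.187)))
E
```

```text
clock: 15.0
eef_pos: [0.5877, 0.0555, 0.1455]
ee_rot: [[-0.006, 0.982, -0.187], [-0.003, -0.187, -0.982], [-1.0, -0.006, 0.004]]
contact_force: [-0.3, 2.4, -1.6]
opening: 0.002
t 15.0 tcp dr mm [  4.6 -16.  145.5] F [-0.3  2.4 -1.6]
[241 163  13  19 188] [-0.00145198 -0.04453263  0.187     ]
```

```bash
python3 -m pendant '[[0,0,0,0,0,2,0],[0,0,0,0,0,3,0],[0,0,0,0,0,4,0],[0,0,0,0,0,4,0]]'
python3 -c "
from h import *
st()"
```

```text
clock: 15.45
eef_pos: [0.587, 0.0531, 0.1453]
ee_rot: [[-0.007, 0.983, -0.186], [-0.002, -0.186, -0.983], [-1.0, -0.006, 0.003]]
contact_force: [0.6, 5.5, -3.4]
opening: 0.002
t 15.45 tcp dr mm [  4.2 -18.5 145.3] F [ 0.6  5.5 -3.4]
```

```bash
python3 -m pendant '[[0,0,0,0,0,-15,0],[0,0,0,0,0,-30,0],[0,0,0,-40,0,-30,0],[0,0,0,-80,0,-30,0],[8,0,0,-80,-30,-25,0],[16,0,0,-80,-60,-15,0],[24,0,0,-80,-85,-5,0],[32,0,0,-80,-85,8,0],[40,0,0,-80,-85,18,0],[48,0,0,-80,-85,27,0]]'
python3 -m pendant '[[8,0,0,0,0,0,0],[16,0,0,0,0,0,0],[24,0,0,0,0,0,0],[32,0,0,0,0,0,0],[40,0,0,0,0,0,0],[42,0,0,0,0,0,0]]'
python3 - <<'E'
from h import *
go2(-.08,-.046,.147,RF)
t=manip.camera("top");s=manip.camera("scene");cv2.imwrite("pics/t10.png",t)
try:
  k,a,b=knob(t,s);print(dr(k)*1e3,a[0],b[0])
except Exception as e:print(e)
w=wk(200,20,360,215);cv2.imwrite("pics/w10.png",w)
E
```

```text
clock: 16.45
eef_pos: [0.4994, 0.0417, 0.2268]
ee_rot: [[-0.005, 0.514, -0.858], [-0.003, -0.858, -0.514], [-1.0, 0.0, 0.006]]
contact_force: [-0.2, -0.0, -0.1]
opening: 0.0
clock: 17.05
eef_pos: [0.5, 0.0414, 0.2276]
ee_rot: [[-0.003, -0.195, -0.981], [-0.005, -0.981, 0.195], [-1.0, 0.005, 0.002]]
contact_force: [-0.4, -0.4, -0.1]
opening: -0.001
rot [-0.6  0.1 -0.3] shift [80.6 -0.3  0.7]
t 17.05 tcp dr mm [-79.1 -45.9 227.6] F [-0.4 -0.4 -0.1]
[-0.76  0.24  0.79  1.61 -0.17  1.37 -1.71]
attempt to get argmax of an empty sequence
box [ 231   58   56   55 2345] knob dr(z .187) [  7.2 -47.2 187. ] by width [  6.5 -47.2 187. ]
t 17.2 tcp dr mm [-79.3 -45.7 227.4] F [ 0.1 -0.3  0.2]
```

```bash
python3 -m pendant '[[0,0,0,30,1,0,0],[0,0,0,60,1,0,0],[0,0,0,82,1,0,0],[0,0,0,82,1,-15,0],[0,0,0,82,1,-30,0],[0,0,0,82,1,-42,0],[0,0,0,82,1,-50,0],[0,0,0,82,1,-57,0],[0,0,0,82,1,-64,0],[0,0,0,82,1,-70,0]]'
python3 -c "
from h import *
wk(180,90,330,216);go2(.020,-.047,.143,RF)"
```

```text
clock: 18.2
eef_pos: [0.5675, 0.0269, 0.1452]
ee_rot: [[-0.006, -0.19, -0.982], [-0.004, -0.982, 0.19], [-1.0, 0.005, 0.005]]
contact_force: [-3.0, -0.0, 2.4]
opening: 0.001
box [ 215  164   84   52 3503] knob dr(z .187) [ 27.1 -47.6 187. ] by width [ 18.8 -47.5 187. ]
t 18.25 tcp dr mm [ -8.8 -47.9 145.2] F [-1.   0.6  0.4]
rot [-0.4  0.2 -0.3] shift [  2.2  -1.1 -28.8]
t 18.25 tcp dr mm [ -8.8 -47.9 145.2] F [-1.   0.6  0.4]
[-0.6   0.46  0.75  1.56 -0.32  1.25 -1.57]
```

```bash
python3 -m pendant '[[0,0,0,0,-1,-6,0],[0,0,0,1,-1,-12,0],[0,0,0,2,-1,-18,0],[0,0,0,2,-1,-24,0],[0,0,0,3,-1,-29,0],[0,0,0,4,-1,-33,0],[0,0,0,4,-1,-35,0],[0,0,0,4,-1,-35,0]]'
python3 -c "
from h import *
wk(180,90,330,216)"
```

```text
clock: 19.05
eef_pos: [0.6034, 0.0213, 0.1407]
ee_rot: [[-0.004, -0.19, -0.982], [-0.004, -0.982, 0.19], [-1.0, 0.005, 0.003]]
contact_force: [-1.6, 0.5, -0.3]
opening: 0.003
box [ 215  161   81   55 3723] knob dr(z .187) [ 64.2 -45.9 187. ] by width [ 57.8 -45.8 187. ]
t 19.1 tcp dr mm [ 26.1 -46.8 140.8] F [-1.4  1.2 -0.7]
```

```bash
python3 -m pendant '[[0,0,0,0,0,-1,0],[0,0,0,0,0,-2,0],[0,0,0,0,0,-3,0],[0,0,0,0,0,-4,0],[0,0,0,0,0,-4,0]]'
python3 -c "
from h import *
st()"
```

```text
clock: 19.6
eef_pos: [0.6064, 0.0209, 0.1402]
ee_rot: [[-0.006, -0.19, -0.982], [-0.004, -0.982, 0.19], [-1.0, 0.005, 0.005]]
contact_force: [-4.2, 0.9, -2.8]
opening: -0.004
t 19.6 tcp dr mm [ 29.2 -46.5 140.2] F [-4.2  0.9 -2.8]
```

```bash
python3 -m pendant '[[0,0,0,0,0,-2,0],[0,0,0,0,0,-3,0],[0,0,0,0,0,-3,0]]'
python3 -c "
from h import *
st()"
```

```text
clock: 19.9
eef_pos: [0.6083, 0.0206, 0.1397]
ee_rot: [[-0.009, -0.19, -0.982], [-0.003, -0.982, 0.19], [-1.0, 0.005, 0.008]]
contact_force: [-5.3, 1.9, -1.5]
opening: 0.001
t 19.9 tcp dr mm [ 31.1 -46.5 139.7] F [-5.3  1.9 -1.5]
```

```bash
python3 -m pendant '[[0,0,0,0,0,-2,0],[0,0,0,0,0,-4,0],[0,0,0,0,0,-4,0]]'
python3 -c "
from h import *
wk(180,90,330,216)"
```

```text
clock: 20.2
eef_pos: [0.6104, 0.0203, 0.1392]
ee_rot: [[-0.013, -0.19, -0.982], [-0.002, -0.982, 0.19], [-1.0, 0.005, 0.013]]
contact_force: [-5.8, 1.5, -0.0]
opening: -0.0
box [ 214  168   82   48 3167] knob dr(z .187) [ 70.7 -45.3 187. ] by width [ 62.3 -45.2 187. ]
t 20.25 tcp dr mm [ 33.2 -46.4 139.1] F [-5.8  1.4 -0.1]
```

```bash
python3 -m pendant '[[0,0,0,0,0,15,0],[0,0,0,0,0,40,0],[0,0,0,0,0,70,0],[0,0,0,-50,0,90,0],[0,0,0,-90,0,110,0],[0,0,0,-90,0,140,0],[0,0,0,-90,0,140,0]]'
python3 - <<'E'
from h import *
w=wk(160,0,360,215);t=manip.camera("top");s=manip.camera("scene")
for n,i in(("wF",w),("tF",t),("sF",s)):cv2.imwrite(f"pics/{n}.png",i)
try:
  k,a,b=knob(t,s);print(dr(k)*1e3,a[0],b[0])
except Exception as e:print(e)
f=lambda i:cv2.resize(i,(390,300),interpolation=cv2.INTER_CUBIC)
cv2.imwrite("pics/bF.png",np.vstack([np.hstack([f(w[0:200,130:390]),f(s[130:290,130:338])]),np.hstack([f(t[95:245,130:325]),f(w)])]))
E
```

```text
clock: 20.95
eef_pos: [0.4748, 0.0472, 0.2336]
ee_rot: [[-0.007, -0.189, -0.982], [0.002, -0.982, 0.189], [-1.0, -0.001, 0.007]]
contact_force: [0.9, 0.6, -1.1]
opening: -0.003
box [160 161  48  23 916] knob dr(z .187) [-82.1  12.6 187. ] by width [-92.7  13.5 187. ]
t 21.0 tcp dr mm [-104.   -44.8  232.9] F [ 0.8 -0.1 -0.5]
[ 53.31808256 -44.8382961  169.75108907] [239 140  17  11 157] [231 165  15  13 141]
```

View pics/bF.png

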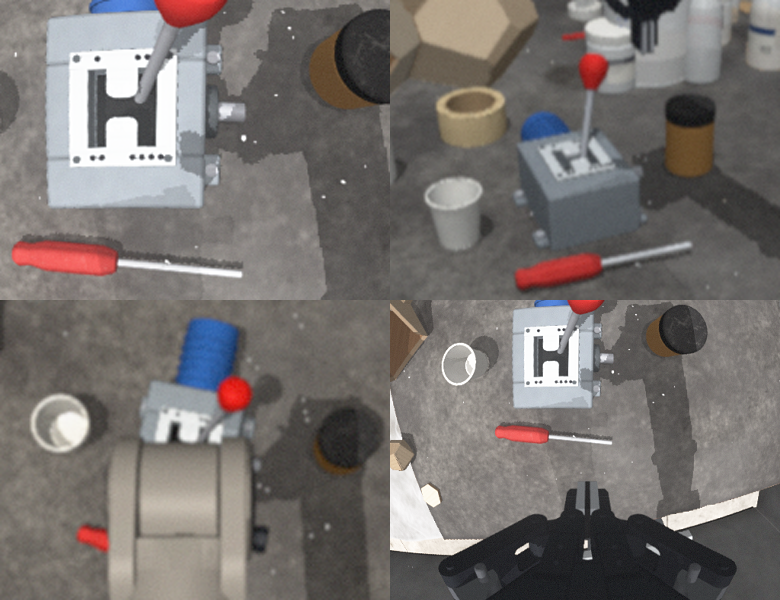

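The last picture shows the lever in the right-hand forward slot, with the cup, jar and screwdriver in place. I'll do a numeric check that it's fully home.

```bash
python3 - <<'E'
from h import *
t=cv2.imread("pics/tF.png");s=cv2.imread("pics/sF.png")
a=red(t,(200,110,275,180));b=red(s,(200,145,265,205));print(a,b)
k=tri(ray("top",*a[1]),ray("scene",*b[1]));print(dr(k)*1e3, dr(onz("top",*a[1],.177))*1e3)
t0=cv2.imread("pics/top0.png")
for n,bx in(("cup",(140,135,185,180)),("jar",(285,140,325,185))):
  x0,y0,x1,y1=bx;print(n,'diff',np.abs(t[y0:y1,x0:x1].astype(int)-t0[y0:y1,x0:x1]).mean())
for s_ in(.28,.30,.32):print(s_,175*np.sin(s_))
E
```

```text
(array([239, 133,  17,  18, 238], dtype=int32), array([246.87394958, 141.70588235])) (array([231, 159,  15,  19, 215], dtype=int32), array([237.71627907, 167.0372093 ]))
[ 57.57216786 -45.48214854 175.44422755] [ 56.51976601 -47.24746388 177.        ]
cup diff 2.397530864197531
jar diff 14.490555555555556
0.28 48.36223849871991
0.3 51.71603616573442
0.32 55.049148107820606
```

```bash
python3 -c "
from rig import manip
print(manip.close_job(),manip.observe()['clock'])"
```

```text
the job is handed in; nothing more can be done
the job is handed in; nothing more can be done
```

The lever is in the third slot (right forward), and I handed the job in at about 21 s. With shut fingertips I pushed it forward to the crossbar, across to the right until it met its stop, then forward.

**Last checks:**
- **Fully home:** after I backed the tool well clear, the knob measured 56.5–57.6 mm forward of the gate centre and 45–47 mm to the right, against about 55 mm expected for fully home. At the slot end the push force had risen to about 6 N from 1–3 N in the slot. The tool still crept about 2 mm per push there without a hard rise.
- **Fourth slot:** before the final push the knob sat about 5 mm forward of the crossbar's centre line, and I never saw it behind the crossbar once it was in the right lane.
- **Surroundings:** the cup, jar and screwdriver look unmoved. The image difference at the cup is small. At the jar it is larger, which I put down to the arm's shadow, because the tool never came near it.

**What went wrong or disagreed:**
- **Fingertip height:** the tips appeared about 25 mm behind the nominal TCP. The first push rode on top of the knob, with up to 9 N upward on the tool, and moved it partway forward.
- **First push across:** the tip rode up the knob's shoulder with a brief 29 N. I lifted off at once and redid it lower, at about 5 N or less.
- **Joint 7:** one turn took it to -3.04 rad, just inside its -3.05 limit, so I reversed it.
- **Camera views:** the views disagreed on the gate centre by 2 mm (forward) to 6 mm (sideways).

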